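Fit the drive flange on the reel winder's studded spindle

ROBOT

A 6-joint arm with a two-finger parallel gripper is mounted at the origin on the work surface; the furniture and walls round the work are solid. World frame = base frame: x ahead of the robot, y to its left, z up, the work surface at z = 0. Lengths are in m, angles in degrees, forces in N, time in s.
With the tool pointing down it reaches from about 0.35 to 0.8 m from the base axis. Payload 7.3 kg.
Tool frame: the origin (TCP) lies on the front face of the gripper's body, between the roots of the fingers; the fingertips stand 73 mm ahead of it and the grasp point (between the pads) lies 54 mm ahead of it; z points along the fingers, y is the line along which they close (so a half turn about z gives the same grasp; the last joint's range is limited). The gripper opens to 85 mm and grips with 20 to 120 N. Pads are 22 mm wide; open, the fingers measure 114 mm over their backs; the gripper's body (76 mm by 85 mm) begins 54 mm behind the grasp point. The pads swing forward as they close: fully open they stand 13 mm farther back than shut.
Start: joints at [65.947, 19.595, 87.324, -0, 73.075, -8.365], TCP at [0.142, 0.505, 0.304] pointing down, gripper open.
Joint ranges: [-145.02, 145.02], [-44.19, 115.74], [2.07, 154.8], [-57.11, 237.11], [16.16, 152.29], [-177.93, 177.93]. Speed limits (degrees/s): [147.25, 147.25, 180, 180, 180, 180].

INTERFACE

Orientations are given as [roll, pitch, yaw] about the fixed x, y, z axes, in that order (R = Rz(yaw) Ry(pitch) Rx(roll)).
In Python, from bench import manip, viewer, job gives the robot as it stands. The module is installed in compiled form; this text tells all that it offers.
- The arm moves only by the shell command python3 -m handwheel 'ROWS' [FORCE]. ROWS is text: rows parted by semicolons, each of 7 numbers parted by spaces: the closure, from -1 (fully open) to 1 (shut), then the shift along the world's x, y, z in mm, then the turn, a rotation vector about the world's x, y, z in rad. In form: claw tx ty tz rx ry rz; .... A call has 1 to 20 rows; each row is the pose to reach, as a shift and turn from the pose commanded when the call began; what a row does not reach only later rows make up. A row lasts 1/12 s, in which the tool goes at most 41.7 mm and 7.16 degrees, less where a joint would pass 70% of its speed; a pose out of reach is approached as far as the arm can. A call with a gripper value outside its range is refused whole. The fingers move at their own pace and stop on an object; FORCE is the grip in N (left out, the last holds). Time passes only in rows, so rows that repeat a pose let the fingers close. It gives the time, the measured TCP pose, the force, the opening and the grip force at its end, in the units of the state.
- manip.get_obs(): the state, without advancing time (a new reading comes with each control period).
- viewer.capture(name): name is "side" or "top"; returns a dict with "color" (420x560x3 uint8, blue, green, red), "intrinsics" (3x3 intrinsics, pixels), "eye" and "orientation" of the camera in the world. Camera axes: x right, y down, z forward; pixel columns grow to the right and rows downward; lengths in m; the calibration is good to about 2 mm. A picture is of the moment at which its call begins. There is no depth.
- job.job_done(): hands the job in; it is judged then, once.
The state is a dict: "t": time; "joints": joint angles; "dq": joint speeds; "effort": joint torques, N m; "position": TCP position; "tool_rot": TCP orientation; "ft_force": force on the tool from outside, world axes, zero at the start; "torque": the same for the moment, N m; "opening": finger opening in m; "finger_force": force on a finger pad.
Only numpy, scipy, OpenCV 4.12 (cv2) and the standard library are available. Lean on these libraries where they do the work, as an engineer would, in place of code of your own. Each camera call takes 0.05 s, during which the arm holds its last target. There are 200 camera calls.

TASK

Fit the flange with the square boss and four holes onto the spindle of the reel winder: slip it over the spindle's nose, turn it under light pressure until all four holes find the studs, and let it slide fully home, flat on the spindle's face. Press and turn gently so that the spindle's bearings take no hard load, and leave the three-hole flange, the brass weight and the glue bottle where they stand; finally let go of the flange.

Things in the scene. Friction and masses are not known exactly. Their poses are not given: they have to be found in the camera images.
- flange_center (a point): Centre of the drive flange to fit (on its axis, 22 mm above its underside); z up its axis, x and y normal to the flats of its square boss. Loose aluminium part, 0.2 to 0.35 kg, lying flat: round plate, 88 mm across, 8 mm thick, and on it a square boss, 34 mm across flats, from 8 to 44 mm above the underside. Grip the boss across two opposite flats, finger tips just above the plate.
- drive_flange: The same flange; origin on its axis at its underside, axes as above. A centre bore of 20 mm runs right through plate and boss. Four plain 9 mm holes go through the plate, 30 mm from the axis, on the diagonals of the boss (45, 135, 225, 315 degrees from x), so quarter turns are all alike.
- spindle_seat (a point): Point on the spindle's axis in the plane of its flat round face (82 mm across), 60 mm above the bench, on which the flange's underside must come to lie; z up. Its axes are those of the housing, NOT of the turned spindle. Around it stand four studs, 6 mm thick, 12 mm tall, tips bevelled, 30 mm from the axis, 90 degrees apart. A flange not lined up rests on the stud tips, 12 mm above the face.
- nose_tip (a point): Top of the spindle's centre nose, on its axis, 28 mm above the face. The nose is 18.5 mm thick up to 20 mm above the face, then tapers to 9 mm at the top (0.75 mm of play all round in the flange's bore; holes have 1.5 mm round the studs). Lined up within about 0.03 rad, the flange drops over the studs.
- reel_winder: The reel winder, fixed to the bench: grey housing, 150 (x) by 130 (y) by 46 mm high, spindle upright in the middle of its top. Origin on the bench below the spindle; z up; its front panel faces its -x. The spindle's angle is not measured: it stopped within 0.6 rad either way of the position with the studs on the housing's diagonals (45, 135, 225, 315 degrees from x). A brake holds it and slips only at about 0.5 N m.
- spare_center (a point): Centre of the other flange (not to be used), 22 mm above its underside: same plate and height, but with three holes and a round boss of 34 mm diameter. Loose; leave it where it lies. It and the drive flange may have changed places.
- weight_center (a point): Centre of a small brass-coloured knobbed test weight, 29 mm in diameter, 51 mm tall, 25 mm above its foot. Loose; leave it alone.
- glue_center (a point): Centre of an upright small red bottle with a pointed white tip, 26 mm in diameter, 80 mm tall, 40 mm above its foot. Loose; leave it alone.

How it is judged:
By the outcome, as a careful person would: the job done as asked, in the order asked, and still so for the second after the job is handed in, with the robot touching nothing.
It also fails if it takes over 72 s, if anything falls off the work surface, if the arm or the gripper's body presses on something with over 40 N, if the wrist force passes 120 N, or if a joint passes its speed limit or range.

## Working session

There is one attempt and no reset: what is moved stays moved. The work goes in short steps, Python scripts to look and compute and a shell command to move; the robot and the scene stay as the last step left them, time stands still between calls to the robot, and variables do not carry over. Pictures are saved under pics/ and viewed, at most 10 in all, crops included, and the job is handed in when it is done.

```bash
mkdir -p pics
python3 - <<'E'
from bench import manip, viewer
import cv2, numpy as np
np.set_printoptions(precision=4,suppress=True)
o=manip.get_obs(); print({k:o[k] for k in("t","position","tool_rot","ft_force","opening")})
for n in("top","side"):
    c=viewer.capture(n); cv2.imwrite(f"pics/{n}0.png",c["color"]); print(n,c["intrinsics"],c["eye"],c["orientation"])
E
```

```text
{'t': 0.0, 'position': array([0.1418, 0.5052, 0.3032]), 'tool_rot': array([-179.9096,   -0.0139,  164.3107]), 'ft_force': array([-0.7975,  0.1569,  0.0129]), 'opening': 0.08513784481461344}
top [[383.4582   0.     279.9607]
 [  0.     383.4582 210.3738]
 [  0.       0.       1.    ]] [ 0.3588 -0.0965  0.9327] [-169.4494    0.224   -89.7049]
side [[520.4228   0.     275.3467]
 [  0.     520.4228 198.3496]
 [  0.       0.       1.    ]] [ 0.035  -0.8446  0.5716] [-117.9003    0.0355  -33.5623]
```

View pics/top0.png

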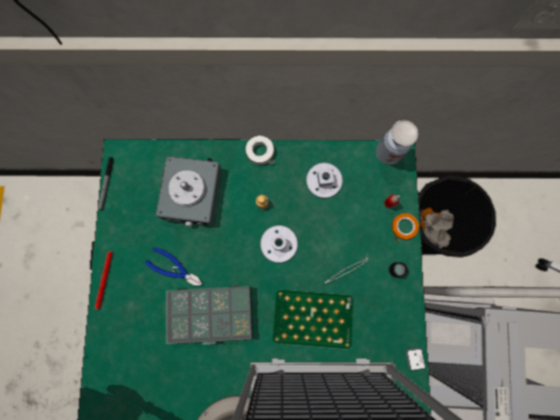

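View pics/side0.png

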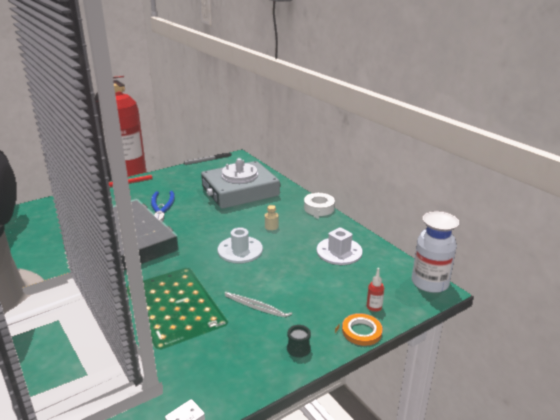

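The top view shows the square-boss flange at about (324,180), the spindle at (187,187), the round-boss flange at (279,244), the weight at (262,202) and the glue at (392,201). The side view agrees: square flange at (340,248), spindle at (240,172). I'll enlarge these for measuring.

```bash
cat > h.py <<'E'
import numpy as np, cv2
from scipy.spatial.transform import Rotation as R
from bench import manip, viewer
np.set_printoptions(precision=4,suppress=True)
def ray(c,uv):
    d=np.linalg.inv(c["intrinsics"])@[uv[0],uv[1],1]
    return R.from_euler("xyz",c["orientation"],degrees=True).apply(d)
def onz(c,uv,z):
    d=ray(c,uv); e=np.array(c["eye"]); return e+d*(z-e[2])/d[2]
def proj(c,p):
    q=R.from_euler("xyz",c["orientation"],degrees=True).inv().apply(np.atleast_2d(p)-c["eye"])@np.array(c["intrinsics"]).T
    return q[:,:2]/q[:,2:]
def crop(c,u,v,w,h,s):
    return cv2.resize(c["color"][v:v+h,u:u+w],None,fx=s,fy=s,interpolation=cv2.INTER_CUBIC)
E
python3 - <<'E'
from h import *
t=viewer.capture("top"); s=viewer.capture("side")
a=np.hstack([crop(t,299,155,50,50,8),crop(t,162,162,50,50,8)])
b=np.hstack([crop(s,310,220,66,33,6),crop(s,207,150,66,33,6)])
cv2.imwrite("pics/c1.png",np.vstack([a,cv2.resize(b,(800,200))]))
# plate ellipses: bright pixels
for c,n,(u,v,w,h),z in((t,"flange",(299,155,50,50),.008),(t,"spin",(162,162,50,50),.06),(s,"flange",(312,225,56,45),.008),(s,"spin",(217,155,46,30),.06)):
    g=c["color"][v:v+h,u:u+w].astype(int); 
    m=(g.min(2)>(120 if n=="flange" else 150)).astype(np.uint8)
    cs,_=cv2.findContours(m,0,1); k=max(cs,key=cv2.contourArea); h_=cv2.convexHull(k)
    e=cv2.fitEllipse(h_); ctr=np.array(e[0])+[u,v]; print(n,e[1],e[2],ctr,onz(c,ctr,z))
E
```

```text
flange (34.41621017456055, 35.72608184814453) 97.93171691894531 [323.8778 179.7836] [ 0.6089 -0.2009  0.008 ]
spin (32.9010009765625, 35.60597229003906) 49.29181671142578 [185.2977 186.9136] [0.5763 0.13   0.06  ]
flange (36.59950256347656, 46.676849365234375) 94.78857421875 [339.2607 246.7101] [ 0.6155 -0.1967  0.008 ]
spin (27.267719268798828, 56.30793380737305) 85.04934692382812 [240.5844 175.1714] [0.5653 0.0995 0.06  ]
```

View pics/c1.png

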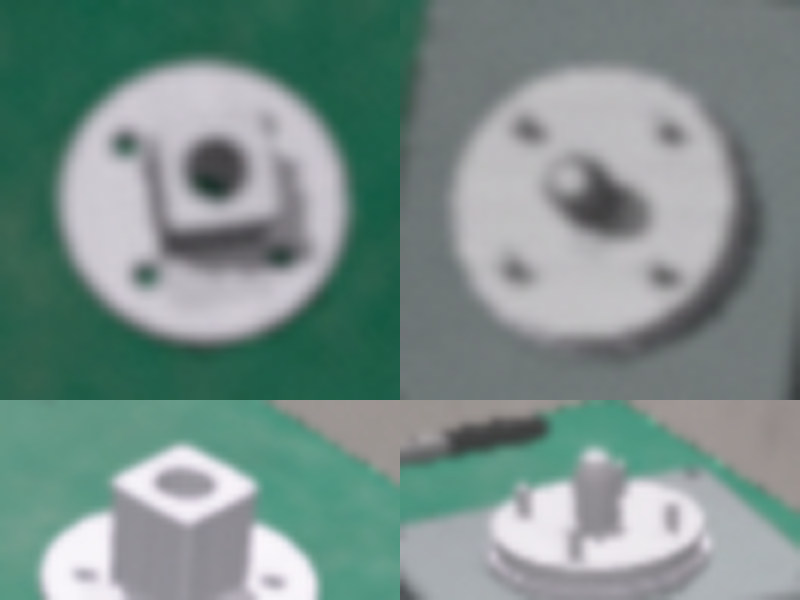

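The crop shows the flange's holes at about (125,143), (145,273), (283,258) and (270,125), and its bore at (217,167). On the right, the studs are at (530,127), (672,130), (665,273) and (517,268), and the nose tip is at (572,180). In the side crop the corners of the boss top and three studs are clear. Next I fit poses per camera.

```bash
cat > m.py <<'E'
from h import *
from scipy.optimize import least_squares
t=viewer.capture("top"); s=viewer.capture("side")
px=lambda l,o,k:(np.array(l,float)+.5)/k-.5+o
def fit(c,pts,uv,x0):
    def P(q): 
        r=R.from_rotvec([0,0,q[2]]).apply(pts); return r+[q[0],q[1],0]
    f=least_squares(lambda q:(proj(c,P(q))-uv).ravel(),x0,x_scale=[.01,.01,.1])
    return f.x,np.degrees(f.x[2]),np.abs(f.fun).max()
a=np.radians([45,135,225,315]); ring=lambda r,z:np.c_[r*np.cos(a),r*np.sin(a),0*a+z]
# top image: up=+x, left=+y ; 45deg -> upper left, 135 lower left, 225 lower right, 315 upper right
uv=px([(125,143),(145,273),(283,258),(270,125),(217,167)],[299,155],8)
print("flange top",fit(t,np.vstack([ring(.03,.008),[0,0,.044]]),uv,[.61,-.2,0]))
uv=px([(130,127),(117,268),(265,273),(272,130),(172,180)],[162,162],8)
for z in(.06,.066,.072): print("spin top",z,fit(t,np.vstack([ring(.03,z),[0,0,.088]]),uv,[.575,.13,0]))
k=400/66
uv=px([(112,87),(183,45),(257,88),(188,125),(185,83)],[310,220],k)
sq=ring(.017*2**.5,.044)
for order in([1,0,3,2],[0,3,2,1]): print("flange side",fit(s,np.vstack([sq[order],[0,0,.044]]),uv,[.61,-.2,0]))
uv=px([(122,87),(173,135),(272,103),(195,52)],[207,150],k)
st=ring(.03,.072); print("stud px guess",(proj(s,st+[.575,.13,0])-[207,150])*k)
for order in([0,1,2],[1,2,3],[2,3,0]): print("spin side",order,fit(s,np.vstack([st[order],[0,0,.088]]),uv,[.575,.13,0]))
# weight, glue, spare rough
for n,uv,z in(("weight",(262,200),.045),("glue",(391,201),.04),("spare",(279,244),.008)): print(n,onz(t,uv,z))
E
python3 m.py
```

```text
flange top (array([ 0.6097, -0.2018,  0.1137]), np.float64(6.516606402054008), np.float64(0.7614123659874394))
spin top 0.06 (array([ 0.5771,  0.1282, -0.0214]), np.float64(-1.2248932242920425), np.float64(0.48257196220285437))
spin top 0.066 (array([ 0.5759,  0.127 , -0.0213]), np.float64(-1.2231001839228983), np.float64(0.5007830316923503))
spin top 0.072 (array([ 0.5747,  0.1257, -0.0213]), np.float64(-1.22132021047535), np.float64(1.0149069414482028))
flange side (array([ 0.6091, -0.2037,  0.1385]), np.float64(7.938289983148622), np.float64(0.7045021873928476))
flange side (array([ 0.6091, -0.2037,  1.7093]), np.float64(97.9382900173141), np.float64(0.7045021865199033))
stud px guess [[204.2845  59.4445]
 [109.3678  83.8904]
 [163.5586 122.2317]
 [259.9987  96.498 ]]
spin side [0, 1, 2] (array([0.5766, 0.1253, 1.5381]), np.float64(88.12396651131027), np.float64(1.173428408786208))
spin side [1, 2, 3] (array([ 0.5766,  0.1253, -0.0327]), np.float64(-1.8760277729957602), np.float64(1.173428327233637))
spin side [2, 3, 0] (array([ 0.5766,  0.1253, -1.6035]), np.float64(-91.87601689299923), np.float64(1.1734281550771186))
weight [ 0.5489 -0.0495  0.045 ]
glue [ 0.5489 -0.3559  0.04  ]
spare [ 0.4484 -0.0901  0.008 ]
```

The two cameras agree within about 2 mm: flange (0.609, -0.203) at yaw 7.2°, spindle (0.577, 0.127) with studs at about -1.5°. One thing still needs checking before the arm moves: the wire rack close to the robot's right. I'll look at where it stands and how tall it is.

Run:
```python
from h import *
t=viewer.capture("top"); s=viewer.capture("side")
cv2.imwrite("pics/c2.png",np.hstack([cv2.resize(t["color"][330:420,180:447],(480,162),interpolation=2).copy() if 0 else crop(t,190,330,240,90,2)[:180], np.zeros((180,1,3),np.uint8)]))
A=crop(t,190,330,240,90,2); B=s["color"][:, :200]
c=np.zeros((420,680,3),np.uint8); c[:180,:480]=A; c[:,480:]=B; cv2.imwrite("pics/c2.png",c)
```

```text
(no output)
```

View pics/c2.png

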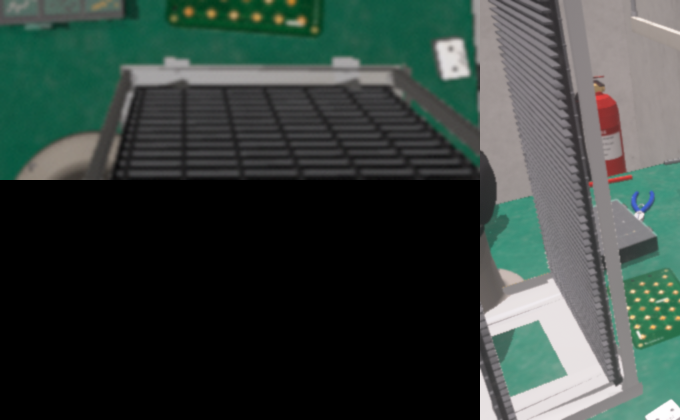

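The crop shows an open box frame with a louvred front panel. The foot of the panel runs from about (251,364) to (390,365) in the top view, and its near corner is at about (155,385) in the side view. I'll compute its place and lowest possible height.

Run:
```python
from h import *
t=viewer.capture("top"); s=viewer.capture("side")
for uv in((251,364),(390,365)):print("top foot",onz(t,uv,0))
for uv in((158,388),(72,277)):print("side foot",onz(s,uv,0))
L=onz(t,(251,364),0);Rr=onz(t,(390,365),0)
for z in(.1,.2,.3,.4,.5,.6):print(z,proj(t,[L+[0,0,z],Rr+[0,0,z]]).round(),proj(s,[L+[0,0,z],Rr+[0,0,z]]).round())
print(proj(s,[[0,0,0],[0,0,.3],[0,0,.5]]), proj(t,[[0,0,0]]))
```

```text
top foot [ 0.1723 -0.0271  0.    ]
top foot [ 0.172  -0.3468  0.    ]
side foot [ 0.1841 -0.3241  0.    ]
side foot [0.1525 0.005  0.    ]
0.1 [[247. 374.]
 [404. 375.]] [[ 78. 235.]
 [147. 347.]]
0.2 [[242. 388.]
 [421. 389.]] [[ 67. 182.]
 [138. 283.]]
0.3 [[236. 405.]
 [445. 407.]] [[ 55. 124.]
 [126. 208.]]
0.4 [[227. 430.]
 [477. 432.]] [[ 41.  58.]
 [112. 120.]]
0.5 [[213. 467.]
 [527. 470.]] [[ 25. -17.]
 [ 96.  13.]]
0.6 [[190. 529.]
 [609. 533.]] [[   7. -103.]
 [  76. -117.]]
[[ -20.3882  308.7738]
 [ -77.2269  141.4784]
 [-129.0041  -10.9189]] [[237.3337 445.8827]]
```

Run:
```python
from h import *
t=viewer.capture("top"); s=viewer.capture("side")
def tri(a,b):
    A=[];B=[]
    for c,uv in((t,a),(s,b)):
        d=ray(c,uv);d/=np.linalg.norm(d);M=np.eye(3)-np.outer(d,d);A.append(M);B.append(M@c["eye"])
    p=np.linalg.lstsq(np.vstack(A),np.hstack(B),rcond=None)[0]
    return p,[np.linalg.norm(A[i]@p-B[i]) for i in(0,1)]
print("R",tri((390,365),(158,388))); print("L",tri((251,364),(72,277)))
print("R2",tri((394,371),(140,378)))
# known check: flange bore
print("bore",tri((299+217/8,155+167/8),(310+185/6.06,220+83/6.06)))
u=lambda n,c,x,y,w,h,k:cv2.imwrite(n,crop(c,x,y,w,h,k))
u("pics/c3.png",s,0,150,200,200,3)
```

```text
R (array([ 0.1775, -0.3419,  0.0202]), [np.float64(0.001501412818755383), np.float64(0.001501412818755599)])
L (array([ 0.1618, -0.0243,  0.0144]), [np.float64(0.013629218115596298), np.float64(0.013629218115596276)])
R2 (array([ 0.1638, -0.3406,  0.0468]), [np.float64(0.005542681251977036), np.float64(0.005542681251976934)])
bore (array([ 0.6099, -0.2029,  0.0429]), [np.float64(0.0007928734395519128), np.float64(0.0007928734395524985)])
```

View pics/c3.png

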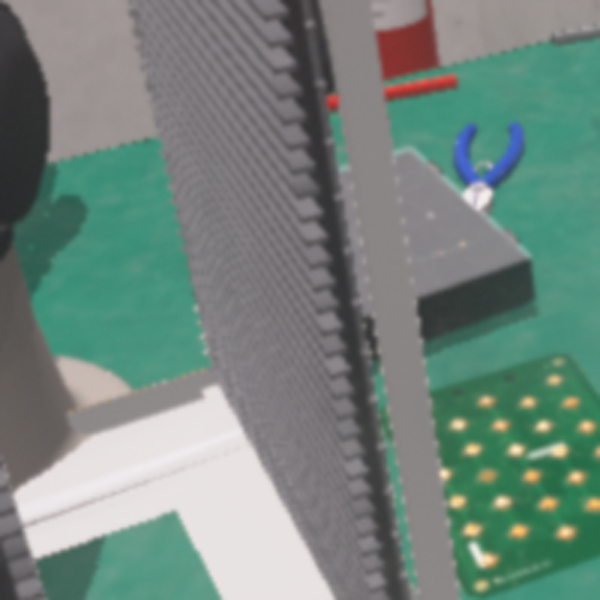

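The rack's foot triangulates to x≈0.17, y from -0.34 to -0.03, and it's over 0.5 m tall. The arm's links must stay clear of it when reaching right. The TCP bearing is 8° off J1, so the arm plane is offset. I'll go first above the winder, then approach the flange in stages while watching joint efforts and pictures.

```bash
R="435 -378 0 0 0 0.4"; python3 -m handwheel '-1 110 -95 0 0 0 0.1;-1 145 -126 0 0 0 0.15;-1 180 -156 0 0 0 0.2;-1 215 -187 0 0 0 0.25;-1 250 -217 0 0 0 0.3;-1 285 -248 0 0 0 0.35;-1 320 -278 0 0 0 0.4;-1 355 -308 0 0 0 0.4;-1 390 -339 0 0 0 0.4;-1 415 -361 0 0 0 0.4;-1 435 -378 0 0 0 0.4;-1 435 -378 0 0 0 0.4;-1 435 -378 0 0 0 0.4;-1 435 -378 0 0 0 0.4;-1 435 -378 0 0 0 0.4;-1 435 -378 0 0 0 0.4;-1 435 -378 0 0 0 0.4' 30
python3 - <<'E'
from h import *
o=manip.get_obs(); print(o["t"],o["joints"],o["effort"],o["position"],o["tool_rot"])
t=viewer.capture("top"); s=viewer.capture("side")
c=np.zeros((420,700,3),np.uint8); c[:,:500]=t["color"][:,30:530]; c[:,500:]=s["color"][:,:200]; cv2.imwrite("pics/d1.png",c)
E
```

```text
t: 2.02
position: [0.5766, 0.1276, 0.3036]
tool_rot: [180.0, -0.1, -172.8]
ft_force: [0.0, 0.5, 0.2]
opening: 0.0857
finger_force: 0.0
2.0167 [  5.0306  26.5839  76.4806   0.0293  76.9981 -92.1832] [ -1.2438 -49.5762 -25.6602  -0.083   -0.0518  -0.0145] [0.5766 0.1276 0.3036] [ 179.9691   -0.0615 -172.7928]
```

View pics/d1.png

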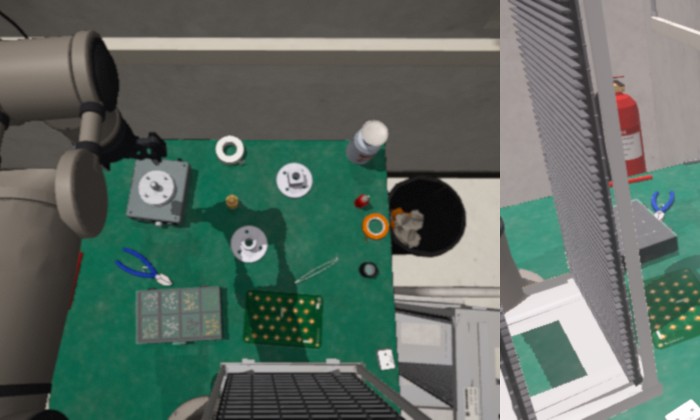

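The arm is above the winder at (0.5766, 0.1276). Its upper arm lies well left (+y) of the shoulder axis, so the links should pass the rack with about 9 cm to spare. The flange is unmoved, so I move above it.

```bash
python3 -m handwheel '-1 4 -30 -10 0 0 0;-1 7 -60 -25 0 0 0;-1 10 -90 -40 0 0 0;-1 13 -120 -55 0 0 0;-1 16 -150 -70 0 0 0;-1 19 -180 -85 0 0 0;-1 22 -210 -100 0 0 0;-1 25 -240 -104 0 0 0;-1 28 -270 -104 0 0 0;-1 31 -300 -104 0 0 0;-1 33 -320 -104 0 0 0;-1 33 -330 -104 0 0 0;-1 33 -330 -104 0 0 0;-1 33 -330 -104 0 0 0'
python3 - <<'E'
from h import *
o=manip.get_obs(); print(o["joints"],o["effort"])
s=viewer.capture("side");t=viewer.capture("top")
c=np.zeros((420,760,3),np.uint8); c[:,:420]=t["color"][:,130:550]; c[:,420:]=s["color"][:,150:490]; cv2.imwrite("pics/d2.png",c)
E
```

```text
t: 3.28
position: [0.6098, -0.2013, 0.2]
tool_rot: [180.0, -0.0, -172.7]
ft_force: [0.2, 1.0, 0.8]
opening: 0.0852
finger_force: 0.0
[ -25.1114   36.9015   75.3441    0.0366   67.7828 -122.3838] [ -1.4855 -56.7757 -23.9089  -0.1304  -0.0526  -0.0514]
```

View pics/d2.png

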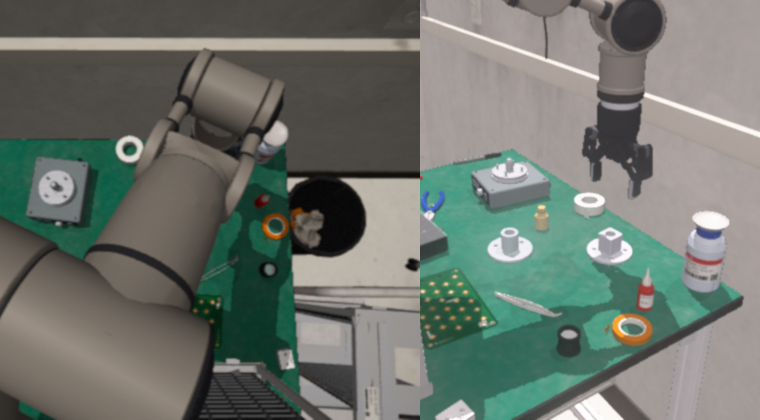

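The tool hovers over the flange: in the side view the fingers are at about (620,165) and the boss at (610,240). The links are clear of the rack and J1 effort is unchanged. I descend.

```bash
python3 -m handwheel '-1 0 0 -20 0 0 0;-1 0 0 -40 0 0 0;-1 0 0 -60 0 0 0;-1 0 0 -75 0 0 0;-1 0 0 -88 0 0 0;-1 0 0 -98 0 0 0;-1 0 0 -106 0 0 0;-1 0 0 -112 0 0 0;-1 0 0 -115 0 0 0;-1 0 0 -115 0 0 0;-1 0 0 -115 0 0 0'
python3 - <<'E'
from h import *
o=manip.get_obs(); print(o["position"],o["tool_rot"],o["effort"][:3],o["ft_force"])
s=viewer.capture("side");cv2.imwrite("pics/d3.png",crop(s,290,170,110,110,5))
E
```

```text
t: 4.3
position: [0.6102, -0.2026, 0.0854]
tool_rot: [-180.0, 0.0, -172.8]
ft_force: [-1.3, -0.2, 0.2]
opening: 0.0853
finger_force: 0.0
[ 0.6102 -0.2026  0.0854] [-179.9816    0.0389 -172.7655] [  0.1012 -58.4905 -19.6216] [-1.2862 -0.208   0.1672]
```

View pics/d3.png

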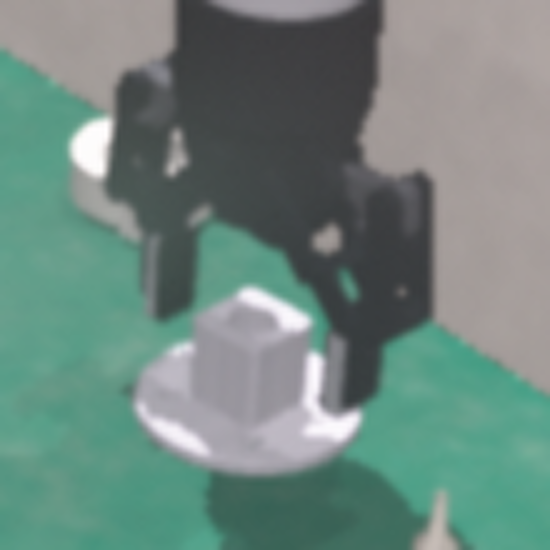

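The fingers straddle the boss cleanly on two opposite flats, with the tips just above the plate. I close.

```bash
python3 -m handwheel '0 0 0 0 0 0 0;0.1 0 0 0 0 0 0;0.2 0 0 0 0 0 0;0.4 0 0 0 0 0 0;0.6 0 0 0 0 0 0;1 0 0 0 0 0 0;1 0 0 0 0 0 0;1 0 0 0 0 0 0;1 0 0 0 0 0 0;1 0 0 0 0 0 0' 40
```

```text
t: 5.18
position: [0.6101, -0.2026, 0.0852]
tool_rot: [-180.0, 0.0, -172.8]
ft_force: [-0.8, 0.7, 4.9]
opening: 0.0336
finger_force: 42.2
```

```bash
python3 -m handwheel '1 0 0 8 0 0 0;1 0 0 20 0 0 0;1 0 0 40 0 0 0;1 0 0 65 0 0 0;1 0 0 90 0 0 0;1 0 0 115 0 0 0;1 0 0 135 0 0 0;1 0 0 147 0 0 0;1 0 0 150 0 0 0;1 0 0 150 0 0 0;1 0 0 150 0 0 0'
python3 -m handwheel '1 -2 15 0 0 0 0;1 -4 40 0 0 0 0;1 -7 70 0 0 0 -0.03;1 -10 100 0 0 0 -0.06;1 -13 130 0 0 0 -0.09;1 -16 160 0 0 0 -0.12;1 -19 190 0 0 0 -0.15;1 -22 220 0 0 0 -0.15;1 -25 250 0 0 0 -0.15;1 -28 280 0 0 0 -0.15;1 -31 305 0 0 0 -0.15;1 -33 322 0 0 0 -0.15;1 -33 328 -20 0 0 -0.15;1 -33 330 -35 0 0 -0.15;1 -33 330 -40 0 0 -0.15;1 -33 330 -40 0 0 -0.15;1 -33 330 -40 0 0 -0.15'
python3 - <<'E'
from h import *
o=manip.get_obs(); print(o["position"],o["tool_rot"],o["effort"][:3],o["ft_force"],o["torque"])
s=viewer.capture("side");cv2.imwrite("pics/d4.png",crop(s,190,100,100,100,6))
t=viewer.capture("top"); cv2.imwrite("pics/d4t.png",t["color"])
E
```

```text
t: 6.1
position: [0.6095, -0.2024, 0.2341]
tool_rot: [179.9, -0.1, -172.8]
ft_force: [0.2, -0.4, -3.2]
opening: 0.0334
finger_force: 41.5
t: 7.52
position: [0.5767, 0.1274, 0.1946]
tool_rot: [-180.0, -0.1, 178.6]
ft_force: [0.9, 0.1, -4.1]
opening: 0.0336
finger_force: 41.4
[0.5767 0.1274 0.1946] [-179.9961   -0.0713  178.6285] [  0.3967 -52.5692 -22.3442] [ 0.9101  0.1074 -4.06  ] [-0.0112 -0.0348  0.0433]
```

View pics/d4.png

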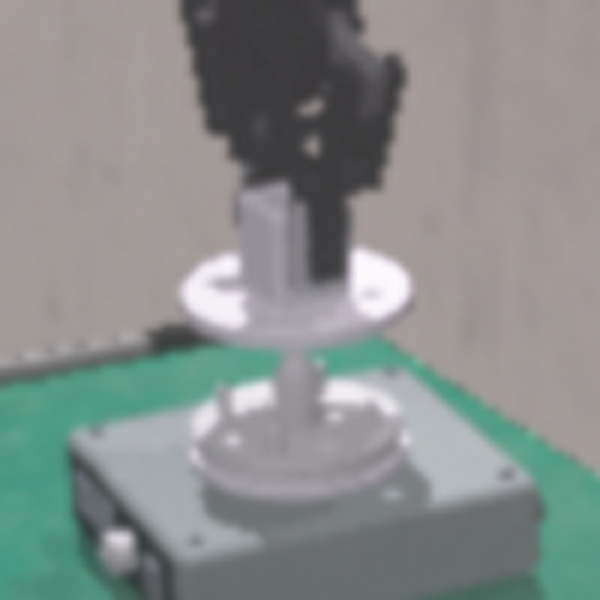

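The plate spans crop columns 180–412 above a face spanning 190–410, with the nose at about column 300 below it. I compare these numbers with the model before descending.

Run:
```python
from h import *
s=viewer.capture("side"); a=np.linspace(0,2*np.pi,400)
def ell(x,y,z,r):
    p=(proj(s,np.c_[x+r*np.cos(a),y+r*np.sin(a),0*a+z])-[190,100]+.5)*6-.5
    return p.min(0),p.max(0)
o=manip.get_obs(); x,y,z=o["position"]
print("plate top pred",ell(x,y,z-.085+.008,.044)); print("plate bot",ell(x,y,z-.085,.044))
print("face pred",ell(.5768,.127,.06,.041))
p=np.array([[x,y,.118],[x+.001,y,.118],[x,y+.001,.118],[.5768,.127,.088],[.5768,.127,.06]]);print((proj(s,p)-[190,100]+.5)*6)
# measured extremes: brightness rows
g=cv2.cvtColor(s["color"],6)
print(g[144:152,214:264:1][::2])
```

```text
plate top pred (array([176.1994, 238.5072]), array([407.1976, 326.0936]))
plate bot (array([177.2744, 257.4543]), array([407.5462, 346.0306]))
face pred (array([190.5114, 378.6589]), array([400.9404, 466.8021]))
[[292.5065 283.3602]
 [294.7779 282.8089]
 [291.1976 282.5321]
 [293.9988 356.0199]
 [296.4181 421.9206]]
[[158 156 157 158 157 157 158 165 183 210 231 237 240 241 239 228 182 152
  147 146 147 151 157 147 132 128 127 107  76  64  64  65  69  91 157 228
  247 250 250 250 249 246 238 209 171 156 155 154 155 155]
 [156 156 156 156 158 160 181 221 238 242 235 209 185 178 169 163 158 152
  148 147 147 150 157 153 140 126 129 122 102  94 100 105 114 134 171 223
  245 248 248 248 249 249 249 245 227 178 156 154 154 155]
 [156 155 154 156 157 164 196 235 243 244 242 238 229 212 203 202 198 188
  167 156 152 152 157 156 151 146 143 142 142 146 147 151 158 174 206 229
  229 220 218 229 242 248 248 241 213 171 157 154 154 156]
 [156 154 154 156 157 159 171 204 231 240 243 243 244 243 243 236 209 186
  172 166 164 164 164 160 156 159 159 161 164 165 166 168 174 184 197 218
  234 244 246 247 246 240 224 187 153 155 158 155 154 155]]
```

Both offsets are equal (+4.3 crop pixels), so that is camera bias and the flange sits over the nose to within about 1 mm. I descend gently onto the taper, watching the side force.

```bash
python3 -m handwheel '1 0 0 -5 0 0 0;1 0 0 -12 0 0 0;1 0 0 -18 0 0 0;1 0 0 -22 0 0 0;1 0 0 -24 0 0 0;1 0 0 -25 0 0 0;1 0 0 -25 0 0 0'; python3 -m handwheel '1 0 0 -1 0 0 0;1 0 0 -2 0 0 0;1 0 0 -3 0 0 0;1 0 0 -4 0 0 0;1 0 0 -4 0 0 0'
```

```text
t: 8.25
position: [0.5769, 0.1274, 0.1696]
tool_rot: [180.0, -0.0, 178.6]
ft_force: [0.5, -0.2, -2.8]
opening: 0.0338
finger_force: 41.4
t: 8.67
position: [0.5771, 0.1279, 0.1662]
tool_rot: [179.9, 0.0, 178.6]
ft_force: [-0.6, 2.7, -0.5]
opening: 0.0333
finger_force: 41.9
```

Light contact: the nose pushes the flange toward +y. I shift 1 mm that way and continue.

```bash
python3 -m handwheel '1 0 1 0 0 0 0;1 0 1 0 0 0 0;1 0 1 0 0 0 0'; python3 -m handwheel '1 0 0 -1 0 0 0;1 0 0 -2 0 0 0;1 0 0 -2 0 0 0;1 0 0 -2 0 0 0'
```

```text
t: 8.92
position: [0.577, 0.1285, 0.1659]
tool_rot: [-180.0, 0.0, 178.6]
ft_force: [-0.4, -0.2, -2.1]
opening: 0.0335
finger_force: 41.5
t: 9.25
position: [0.5768, 0.1289, 0.1637]
tool_rot: [180.0, -0.0, 178.6]
ft_force: [-0.4, 5.4, -2.1]
opening: 0.0331
finger_force: 41.6
```

```bash
python3 -m handwheel '1 0 0.7 0 0 0 0;1 0 0.7 0 0 0 0;1 0 0.7 0 0 0 0'; python3 -m handwheel '1 0 0 -1.5 0 0 0;1 0 0 -3 0 0 0;1 0 0 -3 0 0 0;1 0 0 -3 0 0 0'
```

```text
t: 9.5
position: [0.5768, 0.1291, 0.1638]
tool_rot: [-180.0, -0.0, 178.6]
ft_force: [0.5, 1.7, -3.4]
opening: 0.0333
finger_force: 41.5
t: 9.83
position: [0.5768, 0.1291, 0.1606]
tool_rot: [180.0, -0.0, 178.6]
ft_force: [-0.1, 2.9, -4.7]
opening: 0.0335
finger_force: 41.4
```

```bash
python3 -m handwheel '1 0 0.5 0 0 0 0;1 0 0.5 -1 0 0 0;1 0 0.5 -2 0 0 0;1 0 0.5 -3 0 0 0;1 0 0.5 -3 0 0 0'; python3 -m handwheel '1 0 0 -1 0 0 0;1 0 0 -2 0 0 0;1 0 0 -2 0 0 0;1 0 0 -2 0 0 0'
```

```text
t: 10.25
position: [0.5768, 0.1294, 0.1576]
tool_rot: [-180.0, -0.0, 178.6]
ft_force: [-0.6, 0.1, -2.7]
opening: 0.0332
finger_force: 41.4
t: 10.58
position: [0.5769, 0.1296, 0.1558]
tool_rot: [180.0, -0.0, 178.6]
ft_force: [-0.0, -0.3, -3.3]
opening: 0.0333
finger_force: 41.4
```

```bash
python3 -m handwheel '1 0 0 -1 0 0 0;1 0 0 -2 0 0 0;1 0 0 -2 0 0 0;1 0 0 -2 0 0 0'
python3 - <<'E'
from h import *
o=manip.get_obs(); print(o["position"],o["ft_force"],o["torque"])
E
```

```text
t: 10.92
position: [0.5769, 0.1297, 0.1538]
tool_rot: [180.0, -0.0, 178.6]
ft_force: [-0.6, 0.5, -2.7]
opening: 0.0336
finger_force: 41.4
[0.5769 0.1297 0.1538] [-0.6265  0.4523 -2.7053] [-0.0579  0.0665  0.0284]
```

There is no resistance 3 mm below the stud tips, so the vision alignment found the studs directly. I slide on down.

```bash
python3 -m handwheel '1 0 0 -1 0 0 0;1 0 0 -2 0 0 0;1 0 0 -3 0 0 0;1 0 0 -4 0 0 0;1 0 0 -4 0 0 0'; python3 -m handwheel '1 0 0 -1 0 0 0;1 0 0 -2 0 0 0;1 0 0 -3 0 0 0;1 0 0 -3 0 0 0;1 0 0 -3 0 0 0'
```

```text
t: 11.33
position: [0.5768, 0.1296, 0.1496]
tool_rot: [180.0, -0.0, 178.6]
ft_force: [0.3, 0.8, -3.0]
opening: 0.0335
finger_force: 41.4
t: 11.75
position: [0.5769, 0.1296, 0.1468]
tool_rot: [180.0, -0.0, 178.6]
ft_force: [0.4, -0.1, -3.8]
opening: 0.033
finger_force: 41.4
```

```bash
python3 -m handwheel '1 0 0 -0.5 0 0 0;1 0 0 -1 0 0 0;1 0 0 -1 0 0 0;1 0 0 -1 0 0 0'; python3 -m handwheel '1 0 0 -0.5 0 0 0;1 0 0 -1 0 0 0;1 0 0 -1 0 0 0;1 0 0 -1 0 0 0'
```

```text
t: 12.08
position: [0.5769, 0.1296, 0.1459]
tool_rot: [180.0, -0.0, 178.6]
ft_force: [0.3, 0.3, -1.8]
opening: 0.0332
finger_force: 41.4
t: 12.42
position: [0.577, 0.1297, 0.1452]
tool_rot: [180.0, 0.0, 178.6]
ft_force: [-1.2, -0.2, 0.5]
opening: 0.0336
finger_force: 41.8
```

```bash
python3 -m handwheel '1 0 0 -0.4 0 0 0;1 0 0 -0.7 0 0 0;1 0 0 -0.7 0 0 0;1 0 0 -0.7 0 0 0'
```

```text
t: 12.75
position: [0.577, 0.1297, 0.1452]
tool_rot: [180.0, 0.0, 178.6]
ft_force: [-3.1, -0.7, 5.9]
opening: 0.0333
finger_force: 42.8
```

The TCP stops at 0.1452, exactly 60 mm above the grasp height, with 6 N of light pressure: seated. I release and retreat.

```bash
python3 -m handwheel '0.2 0 0 0.5 0 0 0;0 0 0 0.5 0 0 0;-0.4 0 0 0.5 0 0 0;-1 0 0 0.5 0 0 0;-1 0 0 0.5 0 0 0;-1 0 0 0.5 0 0 0;-1 0 0 0.5 0 0 0;-1 0 0 0.5 0 0 0'; python3 -m handwheel '-1 0 0 10 0 0 0;-1 0 0 30 0 0 0;-1 0 0 60 0 0 0;-1 0 0 90 0 0 0;-1 0 0 120 0 0 0;-1 0 0 145 0 0 0;-1 0 0 150 0 0 0;-1 0 0 150 0 0 0;-1 0 0 150 0 0 0'
python3 - <<'E'
from h import *
s=viewer.capture("side");t=viewer.capture("top"); print(manip.get_obs()["ft_force"])
c=np.hstack([crop(s,190,120,100,100,4),cv2.resize(s["color"][150:350,200:400],(400,400))]); cv2.imwrite("pics/d5.png",c)
E
```

```text
t: 13.42
position: [0.5769, 0.1297, 0.1446]
tool_rot: [180.0, -0.0, 178.6]
ft_force: [0.1, -0.7, -0.3]
opening: 0.0855
finger_force: 0.0
t: 14.17
position: [0.5766, 0.1296, 0.2946]
tool_rot: [180.0, -0.0, 178.6]
ft_force: [-0.1, -0.2, -0.8]
opening: 0.0853
finger_force: 0.0
[-0.0942 -0.5253 -0.4556]
```

View pics/d5.png

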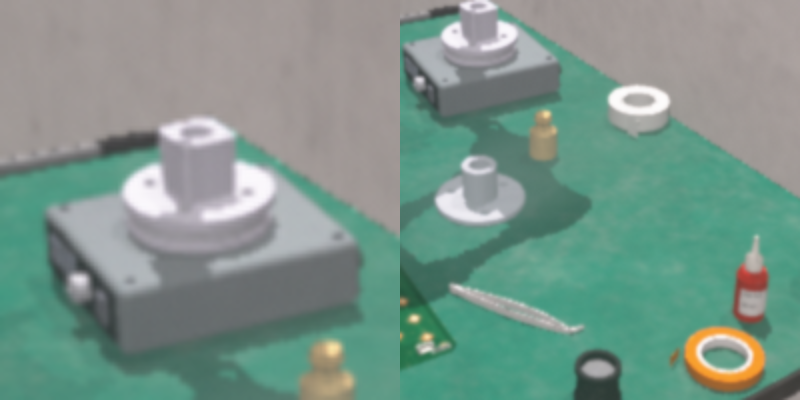

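The flange lies flat on the spindle face with no gap (crop about (200,215)). The spare flange, weight and glue stand where they were, and the gripper is clear, so I hand in.

```bash
python3 -c "
from bench import job
print(job.job_done())"
```

```text
the job is handed in; nothing more can be done
None
```

The square-boss flange is seated flat on the spindle face over all four studs and released; contact forces stayed around 6 N or less, the other objects look untouched in the last picture, and the job is handed in at about 14 s (hand-in returned no verdict).

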